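Pick the sound spring foot by feel and set the sample stage level on it

TASK

The vibration-damped base lacks one spring foot, and of the three look-alike used feet beside it only one is still sound. Squeeze them straight down by 5 mm, one after another and never beyond 8 mm, until you have felt the one that pushes back about four times as hard as the soft ones; set it by its housing (never pinch a cap) upright and fully home in the empty pocket, then lower the round sample stage gently and centrally onto the three feet so that it stands level. Leave the two soft feet and the other things where they are.

Things in the scene. Friction and masses are not known exactly. Their poses are not given: they have to be found in the camera images.
- base_plate: dark steel base plate, 190 (x) by 176 (y) by 24 mm, fixed flat on the worktop; origin = centre of its underside, z up. Three round blind pockets, 42 mm across, 10 mm deep, chamfered, on a circle of 65 mm radius about its middle: an inserted foot's underside rests 14 mm above the plate's underside, its cap's top 68 mm. Two pockets hold fitted feet, the one towards the plate's -x side is empty
- pocket0 (a point): centre of the mouth of the empty pocket, level with the plate's top face, at (-65, 0, 24) mm in the plate's frame
- fitted_foot_1: sound spring foot fixed in the plate, same make as foot_1, underside at (32.5, 56.3, 14) mm in the plate's frame; origin = centre of its underside, z up
- fitted_foot_1_cap: the steel cap on fitted_foot_1: disc 24 mm across with a flat raised button, 10 mm across and 2 mm high, in its middle; origin = centre of the button's top, 54 mm above the foot's underside when not pressed; sinks as the foot is squeezed, and springs back
- fitted_foot_2: sound spring foot fixed in the plate, same make as foot_1, underside at (32.5, -56.3, 14) mm in the plate's frame; origin = centre of its underside, z up
- fitted_foot_2_cap: the steel cap on fitted_foot_2: disc 24 mm across with a flat raised button, 10 mm across and 2 mm high, in its middle; origin = centre of the button's top, 54 mm above the foot's underside when not pressed; sinks as the foot is squeezed, and springs back
- foot_1: one of three look-alike used spring feet, standing upright on the worktop right of the plate. Origin: centre of its underside, z up; 54 mm high, 0.15 kg. Flange 40 mm across, 6 mm high; aluminium housing (grip here) 32 mm across, 7 to 36 mm up; above it a rubber boot and steel cap that sink in against a spring, 12 mm at most. At 5 mm a sound foot pushes back with 6 to 7.5 N, a soft one with 1.5 to 2 N
- foot_1_cap: the steel cap on foot_1: disc 24 mm across with a flat raised button, 10 mm across and 2 mm high, in its middle; origin = centre of the button's top, 54 mm above the foot's underside when not pressed; sinks as the foot is squeezed, and springs back
- foot_2: one of three look-alike used spring feet, standing upright on the worktop right of the plate. Origin: centre of its underside, z up; 54 mm high, 0.15 kg. Flange 40 mm across, 6 mm high; aluminium housing (grip here) 32 mm across, 7 to 36 mm up; above it a rubber boot and steel cap that sink in against a spring, 12 mm at most. At 5 mm a sound foot pushes back with 6 to 7.5 N, a soft one with 1.5 to 2 N
- foot_2_cap: the steel cap on foot_2: disc 24 mm across with a flat raised button, 10 mm across and 2 mm high, in its middle; origin = centre of the button's top, 54 mm above the foot's underside when not pressed; sinks as the foot is squeezed, and springs back
- foot_3: one of three look-alike used spring feet, standing upright on the worktop right of the plate. Origin: centre of its underside, z up; 54 mm high, 0.15 kg. Flange 40 mm across, 6 mm high; aluminium housing (grip here) 32 mm across, 7 to 36 mm up; above it a rubber boot and steel cap that sink in against a spring, 12 mm at most. At 5 mm a sound foot pushes back with 6 to 7.5 N, a soft one with 1.5 to 2 N
- foot_3_cap: the steel cap on foot_3: disc 24 mm across with a flat raised button, 10 mm across and 2 mm high, in its middle; origin = centre of the button's top, 54 mm above the foot's underside when not pressed; sinks as the foot is squeezed, and springs back
- sample_stage: round grey-painted stage, lying flat on the worktop left of the plate: disc 170 mm across, 12 mm thick, 0.85 kg, flat underside; in its middle a steel post 16 mm across rises from 12 to 58 mm above the underside (collar 25 mm across, up to 16 mm): grip the post. Origin = centre of its underside, z up
- timer: bystander: small white digital timer lying behind the plate, 58 by 62 by 17 mm; origin = centre of its underside; loose
- reagent_bottle: bystander: glass bottle with a blue screw cap behind the stage, 56 mm across, 97 mm high; origin = centre of its underside; loose

How it is judged:
On the way:
1. the sound foot is squeezed by at least 4 mm under the fingers (which then feel over 4.5 N) (((z of foot_1_cap in the frame of foot_1 below 0.05 m and contact force between foot_1_cap and the fingers above 4.5 N) or (z of foot_2_cap in the frame of foot_2 below 0.05 m and contact force between foot_2_cap and the fingers above 4.5 N) or (z of foot_3_cap in the frame of foot_3 below 0.05 m and contact force between foot_3_cap and the fingers above 4.5 N))), for 0.2 s.
At the end, for the whole second after the job is handed in: One of the three feet stands upright (0.06 rad) and home in the empty pocket (within 3 mm across, 1.8 mm of the floor); the stage rests on the three feet (underside 62 to 68 mm up), within 12 mm of the plate's centre, level within 0.022 rad; the other two feet stand within 30 mm of where they were (((horizontal distance between foot_1 and pocket0 below 0.003 m and z of foot_1 in the frame of base_plate below 0.0158 m and angle between foot_1's own z axis and vertical below 0.06 rad) or (horizontal distance between foot_2 and pocket0 below 0.003 m and z of foot_2 in the frame of base_plate below 0.0158 m and angle between foot_2's own z axis and vertical below 0.06 rad) or (horizontal distance between foot_3 and pocket0 below 0.003 m and z of foot_3 in the frame of base_plate below 0.0158 m and angle between foot_3's own z axis and vertical below 0.06 rad)) and ((horizontal distance between foot_1 and pocket0 below 0.003 m and z of foot_1 in the frame of base_plate below 0.0158 m and angle between foot_1's own z axis and vertical below 0.06 rad) or (distance of foot_1 from where it was at the start of the episode below 0.03 m and angle between foot_1's own z axis and vertical below 0.1 rad)) and ((horizontal distance between foot_2 and pocket0 below 0.003 m and z of foot_2 in the frame of base_plate below 0.0158 m and angle between foot_2's own z axis and vertical below 0.06 rad) or (distance of foot_2 from where it was at the start of the episode below 0.03 m and angle between foot_2's own z axis and vertical below 0.1 rad)) and ((horizontal distance between foot_3 and pocket0 below 0.003 m and z of foot_3 in the frame of base_plate below 0.0158 m and angle between foot_3's own z axis and vertical below 0.06 rad) or (distance of foot_3 from where it was at the start of the episode below 0.03 m and angle between foot_3's own z axis and vertical below 0.1 rad)) and horizontal distance between sample_stage and base_plate below 0.012 m and angle between sample_stage's own z axis and vertical below 0.022 rad and height (world z) of sample_stage between 0.062 and 0.068 m and linear speed of sample_stage below 0.01 m/s); the robot touches nothing.
It fails at once if a foot is squeezed by more than 8 mm (z of foot_1_cap in the frame of foot_1 below 0.046 m or z of foot_2_cap in the frame of foot_2 below 0.046 m or z of foot_3_cap in the frame of foot_3 below 0.046 m or z of fitted_foot_1_cap in the frame of fitted_foot_1 below 0.046 m or z of fitted_foot_2_cap in the frame of fitted_foot_2 below 0.046 m).
It fails at once if the fingers press or pinch a cap with more than 14 N (contact force between any of foot_1_cap, foot_2_cap, foot_3_cap, fitted_foot_1_cap, fitted_foot_2_cap and the fingers above 14 N).
It fails at once if a bystander is moved by more than 30 mm (distance of any of timer, reagent_bottle from where it was at the start of the episode above 0.03 m).
It also fails if it takes over 67 s, if anything falls off the work surface, if the arm or the gripper's body presses on something with over 40 N, if the wrist force passes 120 N, or if a joint passes its speed limit or range.

ROBOT

A 7-joint arm with a two-finger parallel gripper is mounted at the origin on a cart in front of the work surface, level with it; the furniture and walls round the work are solid. World frame = base frame: x ahead of the robot, y to its left, z up, the work surface at z = 0. Lengths are in m, angles in rad, forces in N, time in s.
With the tool pointing down it reaches from about 0.35 to 0.775 m from the base axis. Payload 3.1 kg.
Tool frame: the origin (TCP) lies midway between the tips of the shut fingers; the grasp point (between the pads) lies ctrl.hold_point_z behind it (ctrl.hold_point_z is the distance from the TCP to the grasp point, in m); z points along the fingers, y is the line along which they close (so a half turn about z gives the same grasp; the last joint's range is limited). The gripper opens to 85 mm and grips with 20 to 120 N. Pads are 22 mm wide; open, the fingers measure 114 mm over their backs; the gripper's body (76 mm by 85 mm) begins 54 mm behind the grasp point. The pads swing forward as they close: fully open they stand 13 mm farther back than shut.
Start: joints at [-1.358, 0.311, 0.014, 1.512, -0.004, 1.319, -0.027], TCP at [0.139, 0.532, 0.199] pointing down, gripper open.
Joint ranges: [-2.7, 2.7], [-0.3, 1.91], [-1.27, 1.3], [0.12, 2.57], [-1.44, 4.58], [0.2, 2.03], [-3.05, 3.05]. Speed limits (rad/s): [2.79, 2.79, 3.14, 3.14, 3.14, 3.14, 3.14].

INTERFACE

Orientations are given as a unit quaternion [x, y, z, w].
In Python, from plant import get_obs, capture, camera_params, ctrl gives the robot as it stands.
- The arm moves only by the shell command python3 -m jog 'ROWS'. ROWS is JSON, a list of rows, each a list of 5 numbers: the finger opening in mm, from 0 to 85.4, then the shift along the tool's x, y, z in mm, then the turn about the tool's z in degrees. A call has 1 to 8 rows; each row shifts and turns the commanded pose from where the row before left it, along the tool's axes as they then stand; what a row does not reach is not made up. A row lasts 1/10 s, in which the tool goes at most 50 mm and 8.59 degrees, less where a joint would pass 70% of its speed; a pose out of reach is approached as far as the arm can. A call with a gripper value outside its range is refused whole. The fingers move at their own pace and stop on an object; the grip force is fixed at half the most. Time passes only in rows, so rows that do not move let the fingers close. It gives the time, the measured TCP pose, the force, the opening and the grip force at its end, in the units of the state.
- get_obs(): the state, without advancing time (a new reading comes with each control period).
- capture(name): name is "scene" or "top"; returns (picture, depth): 480x640x3 uint8, red, green, blue; 480x640 float32, m along the optical axis (not along the pixel's ray), 0 where there is no reading.
- camera_params(name): a dict with "K" (3x3 intrinsics, pixels), "xyz" and "rotation" of the camera in the world. Camera axes: x right, y up, looking along -z (the intrinsics and any distortion apply to the point x, -y, -z); pixel columns grow to the right and rows downward; lengths in m; the calibration is good to about 2 mm. A picture is of the moment at which its call begins. camera_params takes no time and is no camera call.
- ctrl.sign_off(): hands the job in; it is judged then, once.
The state is a dict: "clock": time; "joint_pos": joint angles; "dq": joint speeds; "joint_torque": joint torques, N m; "eef_pos": TCP position; "tcp_rot": TCP orientation; "ft_force": force on the tool from outside, world axes, zero at the start; "moment": the same for the moment, N m; "gripper_width": finger opening in m; "finger_force": force on a finger pad.
Only numpy, scipy, OpenCV 4.12 (cv2) and the standard library are available. Lean on these libraries where they do the work, as an engineer would, in place of code of your own. Each camera call takes 0.05 s, during which the arm holds its last target. There are 200 camera calls.

## Working session

There is one attempt and no reset: what is moved stays moved. The work goes in short steps, Python scripts to look and compute and a shell command to move; the robot and the scene stay as the last step left them, time stands still between calls to the robot, and variables do not carry over. Pictures are saved under pics/ and viewed, at most 10 in all, crops included, and the job is handed in when it is done.

```bash
mkdir -p pics; cat > h.py <<'E'
import numpy as np, cv2
from plant import get_obs, capture, camera_params, ctrl
def cloud(n,d):
    p=camera_params(n);K=np.array(p["K"]);R=np.array(p["rotation"])
    v,u=np.mgrid[:480,:640]
    c=np.stack([(u-K[0,2])/K[0,0]*d,-(v-K[1,2])/K[1,1]*d,-d],-1)
    return c@R.T+np.array(p["xyz"])
E
python3 - <<'E'
from h import *
for n in("top","scene"):
    p=camera_params(n);print(n,{k:(np.round(v,4).tolist() if not isinstance(v,str) else v) for k,v in p.items()})
    im,d=capture(n);np.savez(n+".npz",im=im,d=d);cv2.imwrite(f"pics/{n}.png",im[...,::-1])
o=get_obs();print(o["eef_pos"],o["tcp_rot"],o["clock"],o["ft_force"],ctrl.hold_point_z,o["gripper_width"])
E
```

```text
top {'K': [[438.294, 0.0, 318.6682], [0.0, 438.294, 236.0952], [0.0, 0.0, 1.0]], 'xyz': [0.4452, 0.0408, 1.0515], 'rotation': [0.0413, -0.0448, -0.6958, 0.7157]}
scene {'K': [[475.5496, 0.0, 325.1295], [0.0, 475.5496, 244.1578], [0.0, 0.0, 1.0]], 'xyz': [0.1988, -0.4993, 0.7986], 'rotation': [0.3436, -0.1112, -0.2679, 0.8932]}
[0.13843978 0.53153857 0.19801808] [ 1.27013102e-01  9.91900457e-01 -1.07082340e-03 -8.79910979e-05] 0.1 [-0.07257059  0.15309264 -0.00422192] 0.0187 0.08530329683418869
```

View pics/top.png

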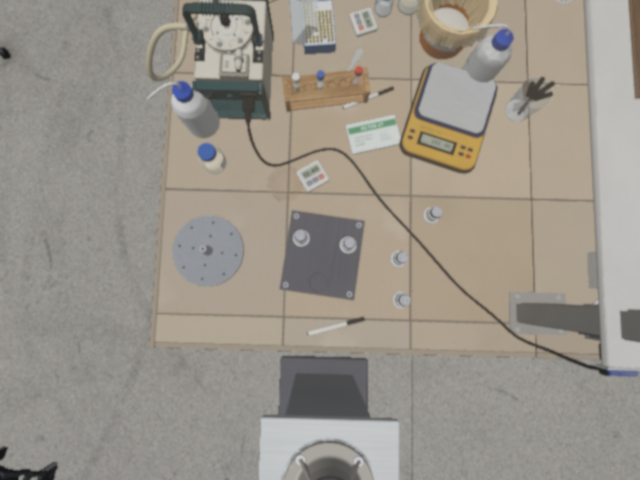

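View pics/scene.png

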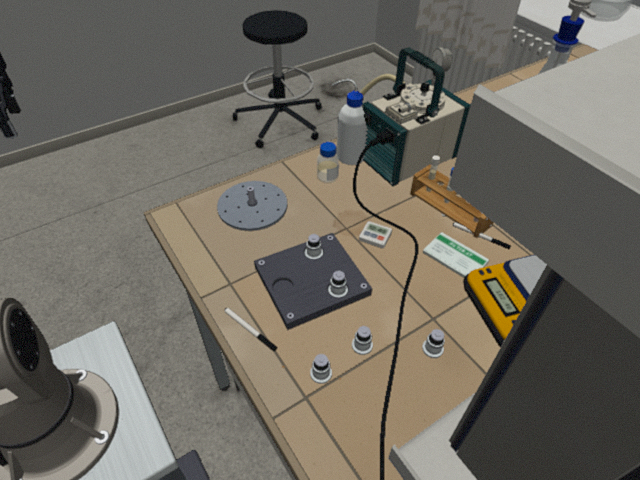

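The top view shows the stage post at about (207,249), the fitted caps at (301,238) and (348,244), the empty pocket near (316,283), and loose feet at (434,214), (400,258) and (402,300). The scene view shows the same layout, with the loose feet at (320,368), (363,340) and (434,343).

```bash
cat > h.py <<'E'
import numpy as np, cv2
from scipy.spatial.transform import Rotation as Ro
from plant import get_obs, capture, camera_params, ctrl
def cam(n):
    p=camera_params(n);return np.array(p["K"]),Ro.from_quat(p["rotation"]).as_matrix(),np.array(p["xyz"])
def cloud(n,d):
    K,R,t=cam(n)
    v,u=np.mgrid[:480,:640]
    c=np.stack([(u-K[0,2])/K[0,0]*d,-(v-K[1,2])/K[1,1]*d,-d],-1)
    return c@R.T+t
def px(n,u,v,z):
    K,R,t=cam(n);r=R@np.array([(u-K[0,2])/K[0,0],-(v-K[1,2])/K[1,1],-1]);return t+r*(z-t[2])/r[2]
def proj(n,P):
    K,R,t=cam(n);c=(np.asarray(P)-t)@R;return np.stack([K[0,2]-K[0,0]*c[...,0]/c[...,2],K[1,2]+K[1,1]*c[...,1]/c[...,2]],-1)
E
python3 - <<'E'
from h import *
T=np.load("top.npz");S=np.load("scene.npz")
cl={"top":cloud("top",T["d"]),"scene":cloud("scene",S["d"])}
seeds={"A":(434,214,.054),"B":(400,258,.054),"C":(402,300,.054),"f1":(301,238,.068),"f2":(348,244,.068),"stage":(207,249,.058)}
for k,(u,v,z) in seeds.items():
    p=px("top",u,v,z);print(k,"px",p.round(4))
    for n in cl:
        c=cl[n];m=(np.hypot(c[...,0]-p[0],c[...,1]-p[1])<.03)&(c[...,2]>z-.007)&(c[...,2]<z+.02)
        q=c[m]
        if len(q):print("  ",n,len(q),q.mean(0).round(4),((q.min(0)+q.max(0))/2)[:2].round(4),"zmed",np.median(q[:,2]).round(4))
c=cl["top"];m=(np.hypot(c[...,0]-.45,c[...,1]-.06)<.13)&(abs(c[...,2]-.024)<.006)&(np.hypot(c[...,0]-.45,c[...,1]-.06)<.14)
x=c[m][:,:2].astype(np.float32);print("plate top",m.sum(),c[m].mean(0),cv2.minAreaRect(x))
c=cl["scene"];m=(np.hypot(c[...,0]-.45,c[...,1]-.06)<.13)&(abs(c[...,2]-.024)<.006)
print("plate scene",m.sum(),c[m].mean(0),cv2.minAreaRect(c[m][:,:2].astype(np.float32)))
ps=px("top",207,249,.02)
for n in cl:
    c=cl[n];m=(np.hypot(c[...,0]-ps[0],c[...,1]-ps[1])<.1)&(abs(c[...,2]-.012)<.005);print("disc",n,cv2.minEnclosingCircle(c[m][:,:2].astype(np.float32)),c[m].mean(0))
# crops
a=cv2.resize(T["im"][195:315,270:450],None,fx=4,fy=4,interpolation=cv2.INTER_CUBIC)
cv2.imwrite("pics/c1.png",a[...,::-1])
b=cv2.resize(S["im"][220:395,250:450],None,fx=3.4,fy=3.4,interpolation=cv2.INTER_CUBIC)
cv2.imwrite("pics/c2.png",b[...,::-1])
E
```

```text
A px [ 0.6264 -0.2274  0.054 ]
   top 80 [ 0.6322 -0.2335  0.0524] [ 0.6328 -0.234 ] zmed 0.052
   scene 118 [ 0.6333 -0.2358  0.0514] [ 0.6338 -0.2353] zmed 0.0514
B px [ 0.5223 -0.1493  0.054 ]
   top 81 [ 0.5237 -0.1542  0.0521] [ 0.5239 -0.1545] zmed 0.0522
   scene 123 [ 0.5258 -0.1567  0.0508] [ 0.5266 -0.1565] zmed 0.0507
C px [ 0.4276 -0.1543  0.054 ]
   top 86 [ 0.4268 -0.16    0.0518] [ 0.4266 -0.1604] zmed 0.052
   scene 131 [ 0.4284 -0.162   0.051 ] [ 0.4288 -0.161 ] zmed 0.0509
f1 px [0.5602 0.0774 0.068 ]
   top 85 [0.566  0.0806 0.0663] [0.5662 0.08  ] zmed 0.0665
   scene 81 [0.568  0.078  0.0649] [0.5687 0.0779] zmed 0.0651
f2 px [ 0.5496 -0.029   0.068 ]
   top 84 [ 0.5527 -0.031   0.0668] [ 0.5532 -0.0313] zmed 0.0667
   scene 94 [ 0.5542 -0.0339  0.0654] [ 0.5547 -0.0328] zmed 0.0654
stage px [0.5301 0.2904 0.058 ]
   top 41 [0.5302 0.3008 0.058 ] [0.5299 0.301 ] zmed 0.0581
   scene 33 [0.5324 0.2978 0.0559] [0.5322 0.2974] zmed 0.0559
plate top 3748 [0.49804255 0.03443146 0.02404819] ((0.5045680999755859, 0.031186535954475403), (0.17628329992294312, 0.14411109685897827), 83.2423324584961)
plate scene 3869 [0.4968083  0.02868649 0.02298889] ((0.5055267810821533, 0.029855698347091675), (0.17835906147956848, 0.14247442781925201), 83.17262268066406)
disc top ((0.5307308435440063, 0.3010096549987793), 0.08518687635660172) [0.52962741 0.30069059 0.01202728]
disc scene ((0.5334584712982178, 0.297723650932312), 0.08725679665803909) [0.53021561 0.29351188 0.0109705 ]
```

View pics/c1.png

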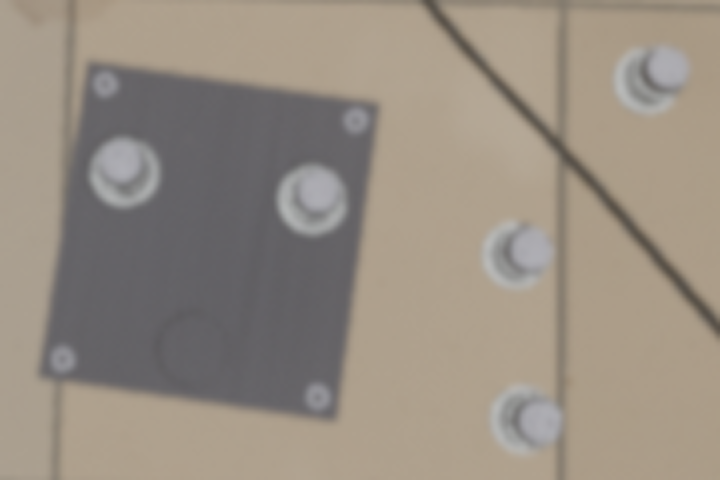

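View pics/c2.png

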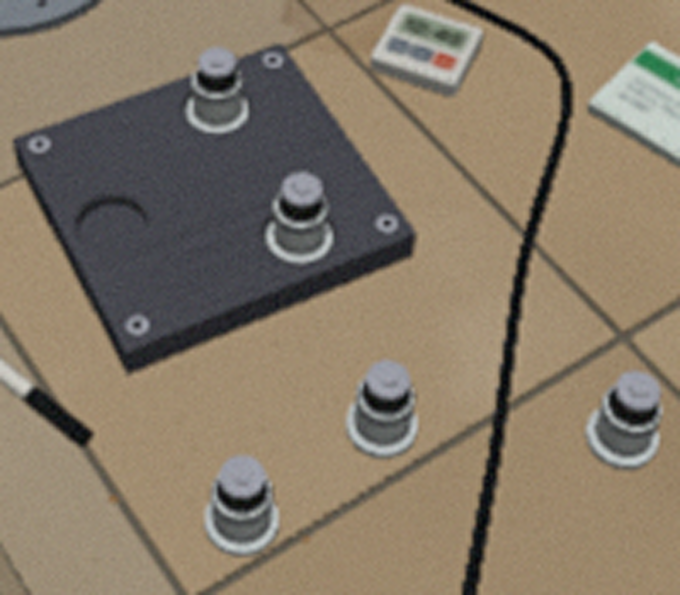

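The crops confirm it: upper fitted feet and the pocket, which is centred at crop c1 (193,349), i.e. top pixel (318,282). The loose feet are upright. I'll start moving towards the feet with the fingers shut.

```bash
cat >> h.py <<'E'
def st():
    o=get_obs();R=Ro.from_quat(o["tcp_rot"]).as_matrix()
    print("t%.2f"%o["clock"],"tcp",np.round(np.array(o["eef_pos"])*1e3,1),"ydir deg",np.degrees(np.arctan2(R[1,1],R[0,1])).round(2),"zax",R[:,2].round(4),"F",np.round(o["ft_force"],2),"w",round(o["gripper_width"]*1e3,1),"ff",np.round(o["finger_force"],1),"q",np.round(o["joint_pos"],2))
    return o,R
def go(*P):
    o,R=st();p=np.array(o["eef_pos"])
    for q in P: print("->",q,"tool shift mm",(R.T@(np.array(q)-p)*1e3).round(1)); p=np.array(q)
E
python3 -m jog '[[0,-42,-19,0,0],[0,-42,-19,0,0],[0,-42,-19,0,0],[0,-42,-19,0,0],[0,-42,-19,0,0],[0,-42,-19,0,0],[0,-42,-19,0,0],[0,-42,-19,0,0]]'
python3 - <<'E'
from h import *
print(px("top",318.3,282.2,.024))
go((.4277,-.161,.2),(.4277,-.161,.06))
E
```

```text
clock: 0.9
eef_pos: [0.4263, 0.299, 0.1987]
tcp_rot: [0.127, 0.992, -0.0, -0.0]
ft_force: [0.5, 1.1, 0.2]
gripper_width: -0.0003
finger_force: 0.0
[0.46274106 0.03536616 0.024     ]
t0.90 tcp [426.3 299.  198.7] ydir deg 75.42 zax [-6.e-04 -2.e-04 -1.e+00] F [0.49 1.06 0.16] w -0.3 ff 0.0 q [-0.84  0.25  0.24  1.6  -0.06  1.3   0.73]
-> (0.4277, -0.161, 0.2) tool shift mm [-117.1 -444.8   -1.3]
-> (0.4277, -0.161, 0.06) tool shift mm [-1.0e-01  0.0e+00  1.4e+02]
```

```bash
python3 -m jog '[[0,-11.7,-44.5,0,0],[0,-11.7,-44.5,0,0],[0,-11.7,-44.5,0,0],[0,-11.7,-44.5,0,0],[0,-11.7,-44.5,0,0],[0,-11.7,-44.5,0,0],[0,-11.7,-44.5,0,0],[0,-11.7,-44.5,0,0]]' >/dev/null
python3 -m jog '[[0,-11.7,-44.5,10,0],[0,-11.8,-44.5,30,0],[0,0,0,45,0],[0,0,0,35,0],[0,0,0,15,0],[0,0,0,0,0],[0,0,0,0,0]]'
python3 - <<'E'
from h import *
go((.4277,-.161,.054))
for n in("top","scene"):
    im,d=capture(n);np.savez(n+"2.npz",im=im,d=d)
    if n=="scene":cv2.imwrite("pics/s2.png",cv2.resize(im[290:400,250:400],None,fx=5,fy=5,interpolation=cv2.INTER_CUBIC)[...,::-1])
E
```

```text
clock: 2.4
eef_pos: [0.4267, -0.1556, 0.0669]
tcp_rot: [0.127, 0.992, -0.0, -0.0]
ft_force: [-0.3, -0.1, 0.0]
gripper_width: 0.0003
finger_force: 0.0
t2.40 tcp [ 426.7 -155.6   66.9] ydir deg 75.4 zax [-2.e-04 -2.e-04 -1.e+00] F [-0.26 -0.13  0.04] w 0.3 ff 0.0 q [-0.21  0.28  0.63  1.97 -0.2   0.96  1.83]
-> (0.4277, -0.161, 0.054) tool shift mm [-2.3 -5.  12.9]
```

View pics/s2.png

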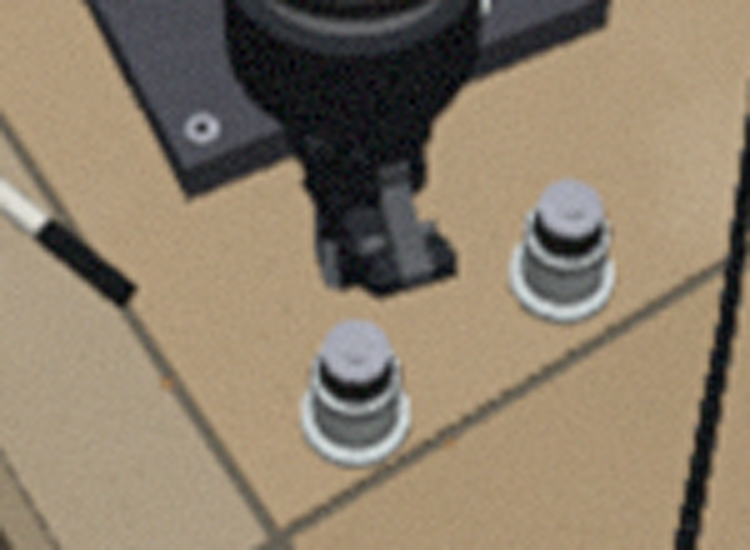

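The shut fingertips show at crop (385,280). The cap of the nearest foot is at (356,345) and the next foot's at (570,205).

```bash
python3 - <<'E'
from h import *
o,R=st();t=np.array(o["eef_pos"])
for P in(t,t+R[:,0]*.011,t-R[:,0]*.011,(.4277,-.161,.054),t+R[:,1]*.01,t-R[:,1]*.01):print(((proj("scene",P)-[250,290])*5).round(0))
c=cloud("scene",np.load("scene2.npz")["d"]);m=(np.hypot(c[...,0]-t[0],c[...,1]-t[1])<.05)&(c[...,2]>.062)&(c[...,2]<.085)
q=c[m];print(len(q),q.min(0),q.max(0),np.median(q,0))
E
```

```text
t2.50 tcp [ 427.9 -155.8   67.9] ydir deg 75.42 zax [ 2.7e-03 -6.0e-04 -1.0e+00] F [-0.32  0.32  0.33] w 0.1 ff 0.0 q [-0.21  0.28  0.63  1.97 -0.2   0.96  1.83]
[345. 314.]
[314. 323.]
[375. 305.]
[352. 346.]
[335. 290.]
[354. 339.]Traceback (most recent call last):
  File "<stdin>", line 5, in <module>
    return umr_minimum(a, axis, None, out, keepdims, initial, where)
ValueError: zero-size array to reduction operation minimum which has no identity
```

```bash
python3 - <<'E'
from h import *
D=np.load("scene2.npz")["d"];c=cloud("scene",D)
for (a,b) in((420,275),(385,285),(345,270),(400,200),(440,262),(357,345),(357,430)):
    u,v=int(250+a/5),int(290+b/5);print(a,b,D[v,u].round(4),(c[v,u]*1e3).round(1))
c=cloud("top",np.load("top2.npz")["d"]);m=(np.hypot(c[...,0]-.428,c[...,1]+.156)<.08)&(c[...,2]>.06);q=c[m]
print(len(q));
for z in(.09,.12,.15,.2,.25):
    r=q[(q[:,2]>z-.015)&(q[:,2]<z+.015)]
    if len(r):print(z,len(r),r.min(0).round(3),r.max(0).round(3))
print(proj("scene",np.array([.428,-.156,.078])),proj("scene",np.array([.428,-.156,.068])))
E
```

```text
420 275 0.69 [ 414.8 -214.7  190.2]
385 285 0.6874 [ 404.4 -212.   190.4]
345 270 0.7357 [ 410.4 -182.1  150.7]
400 200 0.6924 [ 419.5 -196.9  202.7]
440 262 0.6896 [ 421.2 -215.4  193.6]
357 345 0.8283 [ 429.4 -160.2   51.5]
357 430 0.8421 [ 421.2 -173.3   18.9]
8147
0.15 7 [ 0.421 -0.13   0.151] [ 0.423 -0.123  0.165]
0.2 166 [ 0.425 -0.121  0.185] [ 0.453 -0.093  0.215]
0.25 137 [ 0.392 -0.146  0.235] [ 0.463 -0.118  0.265]
[319.05857101 349.85807767] [319.02907776 352.81830453]
```

```bash
python3 - <<'E'
from h import *
im=np.load("scene2.npz")["im"];cv2.imwrite("pics/s2f.png",cv2.resize(im[100:400,150:550],None,fx=2,fy=2)[...,::-1])
E
```

```text
(no output)
```

View pics/s2f.png

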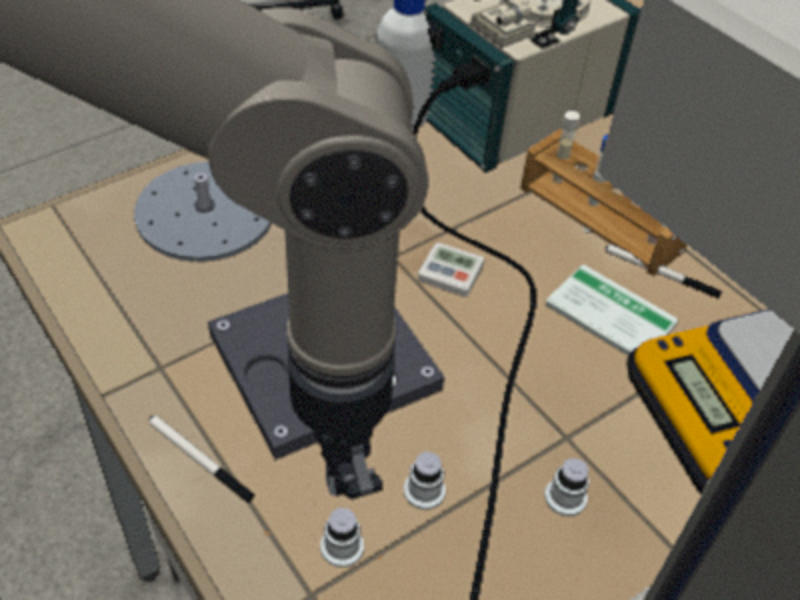

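The picture shows the gripper over the nearest foot at about (345,470), seemingly higher than the TCP reading says. I'll check its depth.

```bash
python3 - <<'E'
from h import *
im,D=capture("scene");im0=np.load("scene2.npz")["im"];print("diff",np.abs(im.astype(int)-im0).mean())
c=cloud("scene",D)
for z in(.07,.1,.12,.14,.16,.2,.25,.3):print(z,proj("scene",np.array([.428,-.156,z])).round(0))
for (a,b) in((345,370),(340,330),(340,400),(340,430),(335,450),(345,465),(365,485),(350,490),(335,485),(345,300),(350,190)):
    u,v=int(150+a/2),int(100+b/2);print(u,v,D[v,u].round(4),(c[v,u]*1e3).round(1), im[v,u])
cv2.imwrite("pics/s3.png",cv2.resize(im[290:370,285:365],None,fx=7,fy=7,interpolation=cv2.INTER_CUBIC)[...,::-1])
E
```

```text
diff 3.1261805555555555
0.07 [319. 352.]
0.1 [319. 343.]
0.12 [319. 337.]
0.14 [319. 330.]
0.16 [319. 323.]
0.2 [319. 309.]
0.25 [320. 289.]
0.3 [320. 267.]
322 285 0.6171 [ 410.3 -187.9  306.7] [72 70 65]
320 265 0.5885 [ 408.4 -185.6  346.1] [72 69 63]
320 300 0.641 [ 408.1 -186.8  274. ] [41 41 45]
320 315 0.6676 [ 408.4 -186.9  238.1] [15 16 16]
317 325 0.7188 [ 414.6 -169.8  184.8] [20 20 24]
322 332 0.749 [ 425.8 -167.2  151.7] [41 46 50]
332 342 0.6902 [ 414.2 -210.3  192.9] [ 95  97 102]
325 345 0.6899 [ 403.9 -207.5  190.2] [37 41 43]
317 342 0.7761 [ 420.6 -160.8  117.2] [56 56 58]
322 250 0.5679 [ 410.3 -186.8  374.1] [70 65 62]
325 195 0.4899 [ 406.6 -196.3  470.6] [30 23 32]
```

View pics/s3.png

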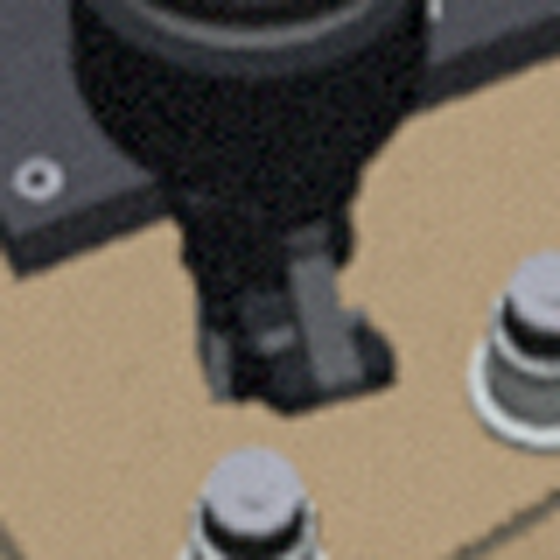

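```bash
python3 -m jog '[[0,-1,-5,5,0],[0,0,0,5,0],[0,0,0,0,0],[0,0,0,0,0]]'; for i in 1 2 3 4;do :;done; python3 -c "from h import *
st()"
python3 -m jog '[[0,0,0,2,0],[0,0,0,1,0],[0,0,0,0,0],[0,0,0,0,0]]'; python3 -c "from h import *
st();print(capture('top')[1].shape);st();capture('top');st()"
```

```text
clock: 2.95
eef_pos: [0.4261, -0.1605, 0.0565]
tcp_rot: [0.127, 0.992, 0.0, -0.0]
ft_force: [1.3, -0.5, 0.4]
gripper_width: -0.0002
finger_force: 0.0
t2.95 tcp [ 426.1 -160.5   56.5] ydir deg 75.4 zax [-5.e-04  2.e-04 -1.e+00] F [ 1.32 -0.48  0.37] w -0.2 ff 0.0 q [-0.2   0.3   0.62  1.98 -0.21  0.93  1.85]
clock: 3.35
eef_pos: [0.4264, -0.1605, 0.0537]
tcp_rot: [0.127, 0.992, 0.0, 0.0]
ft_force: [-0.3, -0.3, -0.3]
gripper_width: 0.0001
finger_force: 0.0
t3.35 tcp [ 426.4 -160.5   53.7] ydir deg 75.41 zax [ 0.e+00  1.e-04 -1.e+00] F [-0.29 -0.34 -0.34] w 0.1 ff 0.0 q [-0.19  0.3   0.62  1.98 -0.22  0.93  1.85]
(480, 640)
t3.40 tcp [ 426.4 -160.6   53.7] ydir deg 75.41 zax [ 1.e-04 -0.e+00 -1.e+00] F [-0.27  0.58  0.8 ] w -0.1 ff 0.0 q [-0.19  0.3   0.62  1.98 -0.22  0.93  1.85]
t3.45 tcp [ 426.4 -160.6   53.8] ydir deg 75.41 zax [ 2.e-04 -0.e+00 -1.e+00] F [-1.02  0.41  0.61] w -0.4 ff 0.0 q [-0.19  0.3   0.62  1.98 -0.22  0.93  1.85]
```

```bash
cat > f.py <<'E'
from h import *
F=[];Z=[]
for i in range(4):
    capture("top");o=get_obs();F.append(o["ft_force"]);Z.append(o["eef_pos"])
print("mean F",np.mean(F,0).round(2),"pos",(np.mean(Z,0)*1e3).round(2))
E
python3 -m jog '[[0,0,0,1.5,0],[0,0,0,1,0],[0,0,0,0,0]]' | grep force; python3 f.py
python3 -m jog '[[0,0,0,1.5,0],[0,0,0,1,0],[0,0,0,0,0]]' | grep force; python3 f.py
```

```text
ft_force: [0.6, -0.6, 0.5]
finger_force: 0.0
mean F [ 0.16 -0.03  0.18] pos [ 426.29 -160.58   51.15]
ft_force: [0.3, -0.0, -0.6]
finger_force: 0.0
mean F [-0.16 -0.17  0.49] pos [ 426.32 -160.59   48.66]
```

```bash
python3 - <<'E'
from h import *
im,D=capture("scene");c=cloud("scene",D)
cv2.imwrite("pics/s4.png",cv2.resize(im[300:390,275:365],None,fx=6,fy=6,interpolation=cv2.INTER_CUBIC)[...,::-1])
E
```

```text
(no output)
```

View pics/s4.png

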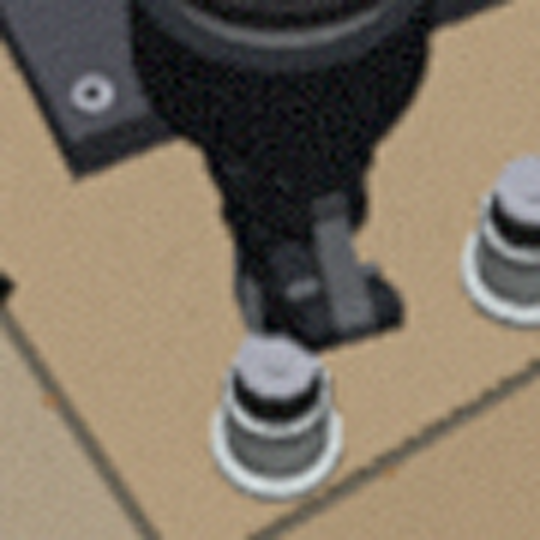

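The finger's lower end at crop (255,330) just reaches the cap's far rim, and the whole cap disc at (275,365) is visible. I'll use depth to tell whether the tips are above it or behind it.

```bash
python3 - <<'E'
from h import *
im,D=capture("scene");c=cloud("scene",D)
for v in range(340,372,2):
    print(v,[ (c[v,u]*1e3).round(0).astype(int).tolist() for u in (317,319,321,324,328)])
E
```

```text
340 [[412, -173, 149], [415, -175, 147], [419, -175, 145], [409, -198, 186], [414, -200, 184]]
342 [[412, -174, 143], [416, -174, 141], [421, -172, 134], [425, -175, 134], [413, -202, 183]]
344 [[413, -173, 135], [416, -173, 132], [418, -177, 136], [423, -178, 133], [413, -203, 178]]
346 [[414, -171, 126], [416, -173, 127], [417, -178, 133], [419, -183, 137], [413, -203, 172]]
348 [[418, -165, 106], [410, -182, 139], [412, -186, 143], [407, -201, 169], [412, -203, 168]]
350 [[418, -165, 100], [410, -182, 133], [408, -192, 149], [406, -202, 166], [410, -207, 170]]
352 [[418, -165, 93], [409, -185, 132], [409, -190, 140], [405, -204, 164], [406, -212, 175]]
354 [[418, -165, 88], [419, -169, 92], [408, -192, 136], [404, -205, 160], [404, -215, 175]]
356 [[427, -152, 52], [430, -153, 51], [433, -155, 50], [404, -205, 155], [403, -217, 173]]
358 [[425, -155, 52], [427, -157, 53], [430, -160, 54], [435, -162, 52], [403, -218, 169]]
360 [[423, -157, 50], [425, -160, 52], [428, -162, 52], [433, -164, 50], [444, -161, 36]]
362 [[420, -162, 52], [424, -162, 50], [426, -165, 52], [430, -168, 52], [441, -165, 36]]
364 [[418, -164, 52], [421, -166, 51], [424, -168, 51], [429, -170, 49], [439, -168, 35]]
366 [[419, -163, 42], [420, -169, 50], [422, -171, 51], [427, -173, 48], [436, -172, 38]]
368 [[419, -164, 35], [421, -167, 40], [423, -170, 40], [429, -171, 38], [436, -174, 34]]
370 [[417, -167, 35], [420, -169, 36], [424, -169, 32], [427, -173, 35], [434, -176, 32]]
```

```bash
cat > tip.py <<'E'
from h import *
F=[];Z=[];C=[]
for i in range(6):
    im,D=capture("scene");o=get_obs();F.append(o["ft_force"]);Z.append(o["eef_pos"]);C.append(D)
p=np.mean(Z,0);print("mean F",np.mean(F,0).round(2),"pos",(p*1e3).round(2))
c=cloud("scene",np.median(C,0));d=np.hypot(c[...,0]-p[0],c[...,1]-p[1])
m=(d<.02)&(c[...,2]>.04);q=np.sort(c[m][:,2]);print("near-axis z hist mm",np.histogram(q*1e3,bins=range(40,130,4))[0])
E
python3 -m jog '[[0,0,0,4,0],[0,0,0,3,0],[0,0,0,0,0]]'|grep force; python3 tip.py
python3 -m jog '[[0,0,0,3,0],[0,0,0,3,0],[0,0,0,0,0]]'|grep force; python3 tip.py
```

```text
ft_force: [-0.0, 0.1, -0.4]
finger_force: 0.0
mean F [ 0.29 -0.12  0.13] pos [ 426.28 -160.59   41.62]
near-axis z hist mm [15  2 66 16  0  0  0  0  2  5  7  9  6  6  6  2  2  2  2  8  7 29]
ft_force: [0.1, 0.8, 0.3]
finger_force: 0.0
mean F [ 0.11 -0.14 -0.02] pos [ 426.28 -160.57   35.62]
near-axis z hist mm [13  5 54  5  0  0  0  2  8  6  7  5  6  5  2  3  0  6  8 12 22  4]
```

```bash
python3 -m jog '[[0,0,0,3,0],[0,0,0,3,0],[0,0,0,3,0],[0,0,0,0,0]]'|grep force; python3 tip.py
python3 -m jog '[[0,0,0,2,0],[0,0,0,1,0],[0,0,0,0,0]]'|grep force; python3 tip.py
```

```text
ft_force: [-0.4, 0.8, -0.4]
finger_force: 0.0
mean F [0.42 0.22 0.01] pos [ 426.3  -160.6    26.64]
near-axis z hist mm [14  3 29  1  1  3  7  8  5  5  5  6  1  1  1  4  9 18 17  2  6  9]
ft_force: [0.5, -0.4, 0.4]
finger_force: 0.0
mean F [-0.1  -0.23  0.13] pos [ 426.33 -160.59   23.68]
near-axis z hist mm [11  3 21  2  2  8  5  7  4  6  6  2  2  1  2  9 13 20  4  7  8  9]
```

```bash
for i in 1; do python3 -m jog '[[0,0,0,1,0],[0,0,0,1,0],[0,0,0,0,0]]'|grep ft; python3 tip.py;done
python3 -m jog '[[0,0,0,1,0],[0,0,0,1,0],[0,0,0,0,0]]'|grep ft; python3 tip.py
```

```text
ft_force: [-0.1, -0.3, 0.2]
mean F [0.09 0.05 0.  ] pos [ 426.32 -160.58   21.67]
near-axis z hist mm [11  3 16  1  6  6  7  6  5  4  5  2  2  0  7  8 23  5  6  6 12  4]
ft_force: [-0.2, -0.4, 1.1]
mean F [0.11 0.16 0.27] pos [ 426.44 -160.62   19.74]
near-axis z hist mm [ 9  9 11  3  4  8  6  6  6  4  3  1  1  5 12  8 22  3  8  7 10  4]
```

```bash
python3 -m jog '[[0,0,0,1,0],[0,0,0,0,0],[0,0,0,0,0]]'|grep ft; python3 tip.py
```

```text
ft_force: [0.0, -0.6, 1.3]
mean F [ 0.18 -0.29  1.13] pos [ 426.44 -160.62   18.74]
near-axis z hist mm [ 5 14  7  3  6  7  5  6  6  5  1  1  1  5 12 15 15  4  9  5  9  2]
```

```bash
python3 -m jog '[[0,0,0,1,0],[0,0,0,0,0],[0,0,0,0,0]]'|grep ft; python3 tip.py; python3 -m jog '[[0,0,0,1,0],[0,0,0,0,0],[0,0,0,0,0]]'|grep ft; python3 tip.py
```

```text
ft_force: [0.5, 0.2, 1.0]
mean F [ 0.56 -0.32  1.16] pos [ 426.43 -160.62   17.74]
near-axis z hist mm [ 2 15  1  5  9  6  5  6  5  5  2  0  1  8  8 22  8  6  6  8  6  2]
ft_force: [0.8, 0.1, 0.6]
mean F [ 0.59 -0.23  1.14] pos [ 426.43 -160.62   16.74]
near-axis z hist mm [ 8 13  2  5  7  6  6  5  6  4  0  2  2 10  6 26  3  5 11  9  4  2]
```

C is soft: it pushes back with about 1.15 N at roughly 3.5 mm. The fingertips sit about 33.7 mm above the reported TCP. Next is B.

```bash
python3 -m jog '[[0,0,0,-25,0],[0,-30,10,0,0],[0,-35,10,0,0],[0,-29,9.7,0,0],[0,0,0,12,0],[0,0,0,8,0],[0,0,0,0,0],[0,0,0,0,0]]'|grep pos; python3 f.py
python3 -m jog '[[0,0,0,1.5,0],[0,0,0,1,0],[0,0,0,0,0],[0,0,0,0,0]]'|grep pos; python3 f.py
```

```text
eef_pos: [0.5228, -0.1557, 0.0212]
mean F [ 0.26 -0.03 -0.4 ] pos [ 524.03 -155.82   21.93]
eef_pos: [0.5249, -0.1557, 0.0193]
mean F [-0.08 -0.77  0.73] pos [ 524.92 -155.71   19.31]
```

```bash
python3 -m jog '[[0,0,0,1,0],[0,0,0,0,0],[0,0,0,0,0]]'|grep pos; python3 f.py
python3 -m jog '[[0,0,0,1,0],[0,0,0,0,0],[0,0,0,0,0]]'|grep pos; python3 f.py
```

```text
eef_pos: [0.5249, -0.1556, 0.0182]
mean F [ 0.61 -0.52  0.99] pos [ 524.9  -155.61   18.27]
eef_pos: [0.5249, -0.1556, 0.0172]
mean F [-0.13 -0.96  1.46] pos [ 524.88 -155.58   17.26]
```

B is soft too, at about 1.5 N at 3 mm. Next is A.

```bash
python3 -m jog '[[0,0,0,-25,0],[0,-42,-16.5,0,0],[0,-42,-16.5,0,0],[0,-40.6,-16.3,0,0],[0,0,0,12,0],[0,0,0,8.5,0],[0,0,0,0,0],[0,0,0,0,0]]'|grep pos; python3 f.py
python3 -m jog '[[0,0,0,1,0],[0,0,0,0.5,0],[0,0,0,0,0],[0,0,0,0,0]]'|grep pos; python3 f.py
```

```text
eef_pos: [0.6322, -0.2337, 0.022]
mean F [-0.32  0.16  0.41] pos [ 632.22 -233.2    21.97]
eef_pos: [0.6331, -0.2342, 0.0204]
mean F [-0.56  1.09  2.84] pos [ 633.09 -234.38   20.38]
```

```bash
python3 -m jog '[[0,0,0,1,0],[0,0,0,0,0],[0,0,0,0,0]]'|grep pos; python3 f.py
python3 -m jog '[[0,0,0,1,0],[0,0,0,0,0],[0,0,0,0,0]]'|grep pos; python3 f.py
```

```text
eef_pos: [0.6331, -0.2345, 0.0194]
mean F [-0.89  1.69  3.89] pos [ 633.11 -234.53   19.37]
eef_pos: [0.6331, -0.2344, 0.0184]
mean F [-0.71  2.18  5.32] pos [ 633.1  -234.49   18.44]
```

```bash
python3 -m jog '[[0,0,0,0.8,0],[0,0,0,0,0],[0,0,0,0,0],[0,0,0,0,0]]'|grep pos; python3 f.py
python3 -m jog '[[0,0,0,-15,0],[0,0,0,-40,0],[85,0,0,-30,0],[85,0,0,0,0],[85,0,0,0,0],[85,0,0,0,0],[85,0,0,0,0],[85,0,0,0,0]]'
python3 - <<'E'
from h import *
st()
im,D=capture("scene");im2,D2=capture("top");np.savez("a.npz",im=im,D=D,im2=im2,D2=D2)
c=cloud("scene",D);o=get_obs();p=np.array(o["eef_pos"])
P=(.633,-.2347)
for n,dd in(("scene",D),("top",D2)):
    c=cloud(n,dd);m=(np.hypot(c[...,0]-P[0],c[...,1]-P[1])<.03)&(c[...,2]>.047)&(c[...,2]<.06);q=c[m];print(n,len(q),q.mean(0).round(4) if len(q) else 0)
cv2.imwrite("pics/s5.png",cv2.resize(im[220:370,340:500],None,fx=3.75,fy=3.75,interpolation=cv2.INTER_CUBIC)[...,::-1])
E
```

```text
eef_pos: [0.6332, -0.2345, 0.0179]
mean F [-0.91  2.    6.02] pos [ 633.14 -234.45   17.84]
clock: 16.65
eef_pos: [0.6321, -0.2343, 0.101]
tcp_rot: [0.127, 0.992, 0.0, -0.001]
ft_force: [-0.6, -0.6, 0.3]
gripper_width: 0.0846
finger_force: 0.0
t16.65 tcp [ 632.1 -234.3  101. ] ydir deg 75.4 zax [-2.4e-03  7.0e-04 -1.0e+00] F [-0.57 -0.55  0.32] w 84.6 ff 0.0 q [ 0.01  0.68  0.57  1.28 -0.36  1.28  1.89]
scene 120 [ 0.6333 -0.236   0.0512]
top 81 [ 0.6322 -0.2336  0.0526]
```

View pics/s5.png

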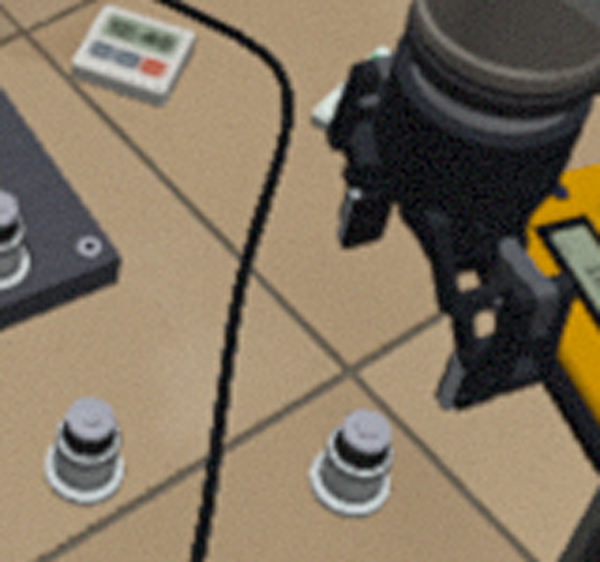

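A pushes back with 6.0 N and is the sound foot. The picture shows the open fingers with their tips at crop (367,235) and (490,395), above foot A's cap at (362,427). Before grasping I'll measure the finger positions.

```bash
python3 - <<'E'
from h import *
a=np.load("a.npz");c=cloud("scene",a["D"]);p=np.array([.6325,-.2343,.101]);R=Ro.from_quat([.127,.9919,0,0]).as_matrix()
l=(c-p)@R*1e3  # tool coords mm
m=(abs(l[...,0])<20)&(abs(l[...,1])<75)&(l[...,2]<-20)&(l[...,2]>-90)
for z in range(-90,-20,5):
    k=m&(l[...,2]>=z)&(l[...,2]<z+5)
    for s in(-1,1):
        q=l[k&(l[...,1]*s>0)]
        if len(q):print(z,s,len(q),"x",q[:,0].min().round(1),q[:,0].max().round(1),"y",q[:,1].min().round(1),q[:,1].max().round(1))
for z in(.135,.14,.145,.15):print(z,((proj("scene",np.array([.6325,-.2343,z]))-[340,220])*3.75).round(0))
E
```

```text
-90 -1 17 x 5.6 11.9 y -58.4 -44.3
-90 1 7 x 5.1 10.8 y 44.9 61.1
-85 -1 8 x 5.2 10.0 y -56.3 -43.8
-85 1 21 x -4.5 10.4 y 40.8 47.4
-80 -1 17 x 1.6 10.2 y -56.9 -42.5
-80 1 19 x -9.8 10.2 y 40.2 45.5
-75 -1 20 x 0.3 9.7 y -57.3 -42.8
-75 1 26 x -12.5 9.5 y 40.9 54.7
-70 -1 22 x -3.2 9.9 y -57.3 -43.0
-70 1 28 x -12.5 9.5 y 40.7 54.0
-65 -1 25 x -6.2 9.9 y -56.1 -43.2
-65 1 23 x -12.4 10.1 y 40.2 56.4
-60 -1 27 x -8.6 9.9 y -56.6 -42.9
-60 1 28 x -12.5 10.4 y 39.8 53.7
-55 -1 18 x -3.4 10.4 y -55.7 -43.0
-55 1 22 x -10.8 9.1 y 40.7 47.2
-50 -1 5 x 4.7 9.8 y -50.5 -43.6
-50 1 16 x -10.6 8.8 y 40.5 47.5
-45 1 4 x -9.3 4.0 y 42.3 42.7
0.135 [397. 331.]
0.14 [399. 324.]
0.145 [402. 318.]
0.15 [404. 311.]
```

```bash
python3 -m jog '[[85,0,0,40,0],[85,0,0,40,0],[85,0,0,25,0],[85,0,0,12,0],[85,0,0,6,0],[85,0,0,0,0],[85,0,0,0,0],[85,0,0,0,0]]'
python3 -c "from h import *
st()"
```

```text
clock: 17.55
eef_pos: [0.6344, -0.2353, -0.0187]
tcp_rot: [0.127, 0.992, -0.0, 0.002]
ft_force: [-0.6, -0.5, -0.1]
gripper_width: 0.085
finger_force: 0.0
t17.55 tcp [ 634.4 -235.3  -18.7] ydir deg 75.41 zax [ 0.0033 -0.0012 -1.    ] F [-0.62 -0.46 -0.12] w 85.0 ff 0.0 q [ 0.02  0.79  0.52  1.4  -0.42  1.06  1.93]
```

```bash
python3 -m jog '[[85,0,0,0,0],[85,0,0,0,0]]'|egrep "pos|ft"
python3 -m jog '[[0,0,0,0,0],[0,0,0,0,0],[0,0,0,0,0],[0,0,0,0,0],[0,0,0,0,0],[0,0,0,0,0],[0,0,0,0,0]]'
python3 f.py
```

```text
eef_pos: [0.6335, -0.2348, -0.0197]
ft_force: [0.5, -0.2, 0.3]
clock: 18.45
eef_pos: [0.6333, -0.2348, -0.0203]
tcp_rot: [0.127, 0.992, -0.0, 0.0]
ft_force: [-0.0, 0.5, 1.7]
gripper_width: 0.03
finger_force: 59.7
mean F [ 0.22 -0.3   1.69] pos [ 633.26 -234.76  -20.31]
```

```bash
python3 -m jog '[[0,0,0,-10,0],[0,0,0,-25,0],[0,0,0,-35,0],[0,0,0,-30,0],[0,20,18,0,0],[0,29,27.3,0,0],[0,29,27.3,0,0],[0,29,27.3,0,0]]'|egrep "width|force"
python3 -m jog '[[0,29,27.3,0,0],[0,29,27.3,0,0],[0,29,27.3,0,0],[0,22,21,0,0],[0,10,10,0,0],[0,0,0,0,0],[0,0,0,0,0],[0,0,0,0,0]]'
python3 - <<'E'
from h import *
go((.4637,.0348,.080))
im,D=capture("scene");im2,D2=capture("top");np.savez("b.npz",im=im,D=D,im2=im2,D2=D2)
cv2.imwrite("pics/s6.png",cv2.resize(im[200:360,200:400],None,fx=3.7,fy=3.7,interpolation=cv2.INTER_CUBIC)[...,::-1])
E
```

```text
ft_force: [0.5, 0.5, -0.2]
gripper_width: 0.03
finger_force: 59.5
clock: 20.25
eef_pos: [0.4686, 0.0265, 0.0797]
tcp_rot: [0.128, 0.992, -0.0, 0.001]
ft_force: [0.2, -0.3, -1.8]
gripper_width: 0.0297
finger_force: 59.5
t20.25 tcp [468.6  26.5  79.7] ydir deg 75.26 zax [ 9.0e-04 -1.1e-03 -1.0e+00] F [ 0.19 -0.27 -1.78] w 29.7 ff 59.5 q [-0.58  0.28  0.58  1.92 -0.18  0.99  1.4 ]
-> (0.4637, 0.0348, 0.08) tool shift mm [ 6.8  6.8 -0.4]
```

View pics/s6.png

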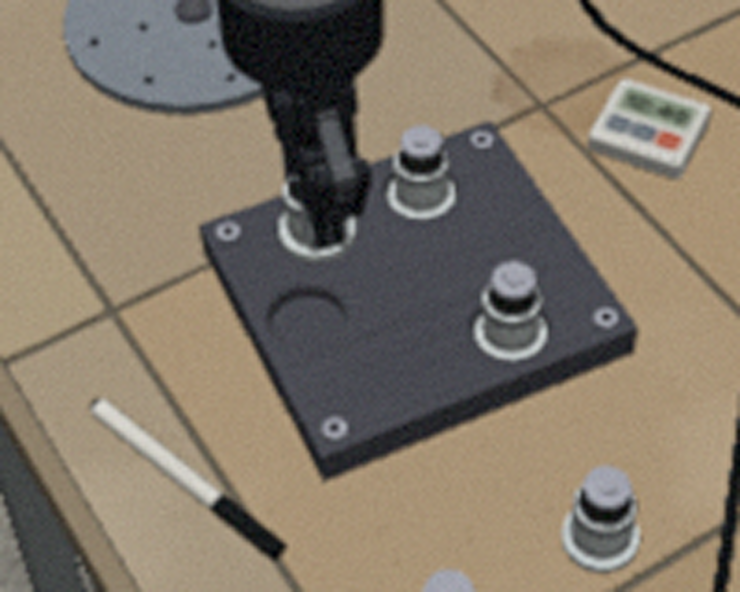

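The foot hangs upright in the fingers, flange at crop (316,228). The pocket is free at (307,310), and the plate and fitted feet are undisturbed. I'll move over the pocket and come down.

```bash
python3 -m jog '[[0,6,6,0,0],[0,0,0,20,0],[0,0,0,20,0],[0,0,0,15,0],[0,0,0,8,0],[0,0,0,0,0],[0,0,0,0,0],[0,0,0,0,0]]'|egrep "pos|ft"
python3 f.py; python3 - <<'E'
from h import *
go((.4637,.0348,.0))
im,D=capture("scene");np.savez("c.npz",im=im,D=D)
c=cloud("scene",D);c0=cloud("scene",np.load("scene.npz")["d"])
from scipy.optimize import least_squares
def cyl(c,g,z0,z1,r):
    m=(np.hypot(c[...,0]-g[0],c[...,1]-g[1])<r+.008)&(c[...,2]>z0)&(c[...,2]<z1);q=c[m]
    s=least_squares(lambda p:np.hypot(q[:,0]-p[0],q[:,1]-p[1])-r,g,loss="soft_l1",f_scale=.001);return s.x.round(4),len(q),np.abs(s.fun).mean()
# housing side wall, base at z=b
print("C",cyl(c0,(.4285,-.1615),.010,.032,.016),"B",cyl(c0,(.5262,-.1566),.010,.032,.016),"f1",cyl(c0,(.5685,.078),.024+.0,.046,.016),"f2",cyl(c0,(.5545,-.033),.024,.046,.016))
b=get_obs()["eef_pos"][2]+.0203
print("held",b,cyl(c,(.464,.034),b+.008,b+.014,.016))
m=(np.hypot(c[...,0]-.464,c[...,1]-.034)<.025)&(c[...,2]>b-.004)&(c[...,2]<b+.009);q=c[m];print(len(q),q.mean(0),q.min(0),q.max(0))
E
```

```text
eef_pos: [0.4645, 0.0356, 0.0172]
ft_force: [0.3, 0.1, -2.0]
mean F [ 0.37  0.37 -1.78] pos [464.3   35.68  17.11]
t21.35 tcp [464.1  35.7  16.9] ydir deg 75.41 zax [ 1.2e-03  4.0e-04 -1.0e+00] F [ 0.09  0.71 -2.02] w 30.1 ff 59.5 q [-0.55  0.37  0.54  1.99 -0.25  0.84  1.44]
-> (0.4637, 0.0348, 0.0) tool shift mm [ 0.1 -1.  16.9]
C (array([ 0.4293, -0.1608]), 100, np.float64(0.00043292315752316805)) B (array([ 0.5268, -0.1556]), 105, np.float64(0.0005349517833794731)) f1 (array([0.5687, 0.0797]), 113, np.float64(0.0010997341726324721)) f2 (array([ 0.5555, -0.0321]), 113, np.float64(0.0013125823027370516))
held 0.03711815282922636 (array([0.4664, 0.0313]), 8, np.float64(0.0013528844300673044))
74 [0.45803252 0.02479963 0.04195755] [0.44603231 0.01393863 0.03571885] [0.48139611 0.04895822 0.04547821]
```

```bash
python3 -m jog '[[0,0,-0.5,6,0],[0,0,0,5,0],[0,0,0,0,0],[0,0,0,0,0]]'|egrep "pos|ft"
python3 -m jog '[[0,0,0,1.5,0],[0,0,0,1.5,0],[0,0,0,0,0],[0,0,0,0,0]]'|egrep "pos|ft"; python3 f.py
```

```text
eef_pos: [0.4631, 0.035, 0.005]
ft_force: [-0.2, 0.2, -1.8]
eef_pos: [0.4635, 0.0351, 0.0024]
ft_force: [-0.8, -0.7, -2.0]
mean F [-0.24  0.87 -1.86] pos [463.5   35.1    2.47]
```

```bash
python3 -m jog '[[0,0,0,1.5,0],[0,0,0,1,0],[0,0,0,0,0],[0,0,0,0,0]]'|egrep "pos|ft"; python3 f.py
python3 -m jog '[[0,0,0,1.5,0],[0,0,0,1,0],[0,0,0,0,0],[0,0,0,0,0]]'|egrep "pos|ft"; python3 f.py
```

```text
eef_pos: [0.4634, 0.0351, -0.0002]
ft_force: [0.1, -0.1, -1.2]
mean F [ 0.02  0.13 -1.9 ] pos [ 4.6346e+02  3.5070e+01 -8.0000e-02]
eef_pos: [0.4634, 0.0351, -0.0027]
ft_force: [-0.1, 0.3, -0.9]
mean F [-0.08 -0.34 -1.72] pos [463.47  35.08  -2.58]
```

Free travel into the pocket, so I'll carry on to the floor.

```bash
python3 -m jog '[[0,0,0,1.5,0],[0,0,0,1,0],[0,0,0,0,0],[0,0,0,0,0]]'|egrep "pos|ft"; python3 f.py
python3 -m jog '[[0,0,0,1,0],[0,0,0,0.7,0],[0,0,0,0,0],[0,0,0,0,0]]'|egrep "pos|ft"; python3 f.py
```

```text
eef_pos: [0.4634, 0.035, -0.0052]
ft_force: [0.4, -0.1, -1.8]
mean F [ 0.1  -0.43 -1.46] pos [463.46  35.07  -5.09]
eef_pos: [0.4635, 0.0351, -0.0065]
ft_force: [-0.7, 0.2, 3.5]
mean F [-1.76  0.33  5.23] pos [463.54  35.13  -6.47]
```

```bash
python3 -m jog '[[70,0,0,0,0],[70,0,0,0,0],[70,0,0,0,0],[70,0,0,0,0],[70,0,0,-20,0],[70,0,0,-30,0],[70,0,0,-30,0],[70,0,20,0,0]]'|egrep "pos|ft"
python3 -m jog '[[85,0,42,0,0],[85,0,42,0,0],[85,0,42,0,0],[85,0,42,0,0],[85,0,42,0,0],[85,1,43,0,0],[85,0,0,0,0],[85,0,0,0,0]]'|egrep "pos|ft"
python3 - <<'E'
from h import *
go((.5313,.2992,.075))
im,D=capture("scene");im2,D2=capture("top");np.savez("d.npz",im=im,D=D,im2=im2,D2=D2)
for n,dd in(("scene",D),("top",D2)):
    c=cloud(n,dd)
    for k,g in(("f0",(.464,.035)),("f1",(.567,.079)),("f2",(.554,-.032))):
        m=(np.hypot(c[...,0]-g[0],c[...,1]-g[1])<.02)&(c[...,2]>.061)&(c[...,2]<.075);q=c[m];print(n,k,len(q),q.mean(0).round(4) if len(q) else "",np.median(q[:,2]).round(4) if len(q) else "")
E
```

```text
eef_pos: [0.472, 0.0516, 0.0772]
ft_force: [0.1, 0.8, -0.4]
eef_pos: [0.5307, 0.3008, 0.0724]
ft_force: [-0.9, -0.7, 0.3]
t26.40 tcp [530.7 300.8  72.4] ydir deg 75.58 zax [-7.e-04 -9.e-04 -1.e+00] F [-0.9  -0.73  0.27] w 85.3 ff 0.0 q [-0.86  0.56  0.47  1.53 -0.27  1.12  0.98]
-> (0.5313, 0.2992, 0.075) tool shift mm [-1.  -1.4 -2.6]
scene f0 95 [0.465  0.0327 0.065 ] 0.0649
scene f1 81 [0.568  0.0778 0.065 ] 0.0652
scene f2 96 [ 0.5542 -0.0339  0.0655] 0.0656
top f0 83 [0.4632 0.0351 0.0662] 0.0662
top f1 85 [0.566  0.0806 0.0665] 0.0669
top f2 84 [ 0.5527 -0.0309  0.0668] 0.0672
```

The foot is home: its cap is level with the fitted ones. Now the stage.

```bash
python3 -m jog '[[85,-0.7,-1.2,30,0],[85,0,0,30,0],[85,0,0,15,0],[85,0,0,5,0],[85,0,0,0,0],[85,0,0,0,0],[85,0,0,0,0]]'|egrep "pos|ft"; python3 f.py
python3 -m jog '[[0,0,0,0,0],[0,0,0,0,0],[0,0,0,0,0],[0,0,0,0,0],[0,0,0,0,0],[0,0,0,0,0],[0,0,0,0,0],[0,0,0,0,0]]'; python3 f.py
```

```text
eef_pos: [0.533, 0.2987, -0.0052]
ft_force: [0.3, -0.4, 0.3]
mean F [ 0.    0.11 -0.28] pos [532.41 298.63  -5.71]
clock: 28.2
eef_pos: [0.532, 0.2993, -0.0064]
tcp_rot: [0.127, 0.992, 0.001, 0.0]
ft_force: [1.3, 2.6, -0.1]
gripper_width: 0.0144
finger_force: 58.4
mean F [1.17 3.07 0.84] pos [531.99 299.27  -6.45]
```

```bash
python3 -m jog '[[0,0,0,-5,0],[0,0,0,-15,0],[0,0,0,-25,0],[0,0,0,-25,0],[0,0,0,-20,0],[0,0,0,-4,0],[0,0,0,0,0],[0,0,0,0,0]]'
python3 - <<'E'
from h import *
go((.5281,.0275,.088))
for n in("scene","top"):
    im,D=capture(n);c=cloud(n,D);z=get_obs()["eef_pos"][2]+.0064+.012
    p=get_obs()["eef_pos"];m=(np.hypot(c[...,0]-p[0],c[...,1]-p[1])<.088)&(abs(c[...,2]-z)<.012);q=c[m]
    A=np.c_[q[:,:2]-q[:,:2].mean(0),np.ones(len(q))];s=np.linalg.lstsq(A,q[:,2],rcond=None)[0];print(n,len(q),"plane",s.round(4),"exp top",round(z,4),cv2.minEnclosingCircle(q[:,:2].astype(np.float32)))
E
```

```text
clock: 29.2
eef_pos: [0.5299, 0.297, 0.0853]
tcp_rot: [0.127, 0.992, -0.001, -0.002]
ft_force: [-0.6, -0.6, -9.2]
gripper_width: 0.0144
finger_force: 59.3
t29.20 tcp [529.9 297.   85.3] ydir deg 75.38 zax [-0.0039 -0.0024 -1.    ] F [-0.62 -0.6  -9.16] w 14.4 ff 59.3 q [-0.86  0.54  0.47  1.52 -0.26  1.15  0.98]
-> (0.5281, 0.0275, 0.088) tool shift mm [ -66.3 -261.3   -2.1]
scene 2723 plane [-0.0003  0.008   0.1024] exp top 0.1035 ((0.529752790927887, 0.296328067779541), 0.08687450736761093)
top 3281 plane [-0.0031 -0.0011  0.1035] exp top 0.1035 ((0.5281137824058533, 0.29726722836494446), 0.08521968871355057)
```

```bash
python3 -m jog '[[0,-5,-20,0,0],[0,-8,-34,0,0],[0,-8.5,-36,0,0],[0,-8.5,-36,0,0],[0,-8.5,-36,0,0],[0,-8.5,-36,0,0],[0,-8,-34,0,0],[0,-6,-20,0,0]]'|egrep "pos"
python3 -m jog '[[0,-3.7,-12,0,0],[0,0,0,0,0],[0,0,0,0,0],[0,0,0,4,0],[0,0,0,4,0],[0,0,0,0,0],[0,0,0,0,0]]'|egrep "pos|ft|width"
python3 f.py; python3 -c "from h import *
go((.5281,.0275,.07))"
```

```text
eef_pos: [0.5258, 0.0337, 0.0865]
eef_pos: [0.5274, 0.027, 0.0788]
ft_force: [-0.4, 0.2, -8.5]
gripper_width: 0.0144
mean F [ 0.39 -0.09 -8.13] pos [527.86  26.59  79.28]
t31.00 tcp [528.   26.4  79.4] ydir deg 75.4 zax [ 6.e-04  1.e-04 -1.e+00] F [ 0.83  1.17 -8.08] w 14.2 ff 59.2 q [-0.51  0.4   0.55  1.76 -0.24  1.05  1.45]
-> (0.5281, 0.0275, 0.07) tool shift mm [0.2 1.1 9.4]
```

```bash
python3 -m jog '[[0,0,1,5,0],[0,0,0,5,0],[0,0,0,4,0],[0,0,0,2,0],[0,0,0,1,0],[0,0,0,0,0],[0,0,0,0,0]]'|egrep "pos|ft"; python3 f.py
python3 -m jog '[[0,0,0,1,0],[0,0,0,0.7,0],[0,0,0,0,0],[0,0,0,0,0]]'|egrep "pos|ft"; python3 f.py
```

```text
eef_pos: [0.5282, 0.0274, 0.0624]
ft_force: [0.6, 0.4, -7.7]
mean F [-0.11  0.01 -8.45] pos [528.21  27.35  62.42]
eef_pos: [0.5283, 0.0274, 0.0609]
ft_force: [0.0, -0.5, -5.1]
mean F [-0.55 -0.27 -4.79] pos [528.29  27.38  60.82]
```

```bash
python3 -m jog '[[0,0,0,0.7,0],[0,0,0,0.5,0],[0,0,0,0,0],[0,0,0,0,0]]'|egrep "pos|ft"; python3 f.py
```

```text
eef_pos: [0.5283, 0.0274, 0.0598]
ft_force: [-0.7, 0.4, -0.7]
mean F [-0.84  0.11 -0.89] pos [528.33  27.37  59.66]
```

Nearly the whole weight is now on the feet. I'll release and retreat.

```bash
python3 -m jog '[[0,0,0,0.2,0],[0,0,0,0,0],[60,0,0,0,0],[60,0,0,0,0],[60,0,0,0,0],[60,0,0,0,0],[60,0,0,-5,0],[60,0,0,-25,0]]'|egrep "pos|ft|width"
python3 -m jog '[[60,0,0,-40,0],[60,0,0,-40,0],[60,30,0,-10,0],[60,45,0,0,0],[60,45,0,0,0],[60,0,0,0,0],[60,0,0,0,0]]'|egrep "pos|ft"
python3 - <<'E'
from h import *
for n in("scene","top"):
    im,D=capture(n);c=cloud(n,D);z=.078
    m=(np.hypot(c[...,0]-.528,c[...,1]-.027)<.095)&(abs(c[...,2]-z)<.006);q=c[m]
    A=np.c_[q[:,:2]-[.528,.027],np.ones(len(q))];s=np.linalg.lstsq(A,q[:,2],rcond=None)[0];print(n,len(q),"plane",s.round(4),cv2.minEnclosingCircle(q[:,:2].astype(np.float32)))
    for g in((.4277,-.161),(.525,-.1555)):
        m=(np.hypot(c[...,0]-g[0],c[...,1]-g[1])<.03)&(c[...,2]>.047)&(c[...,2]<.06);print(len(c[m]),c[m].mean(0).round(4) if m.any() else "")
st()
E
```

```text
eef_pos: [0.5253, 0.0274, 0.0872]
ft_force: [-0.3, 0.6, 0.4]
gripper_width: 0.0597
eef_pos: [0.4115, 0.0581, 0.1796]
ft_force: [1.7, -0.8, 0.6]
scene 4218 plane [0.0021 0.0015 0.0771] ((0.5282086730003357, 0.026696719229221344), 0.08605556935071945)
133 [ 0.4285 -0.162   0.0509]
122 [ 0.5254 -0.1569  0.0511]
top 4116 plane [0.0021 0.0003 0.0782] ((0.5265441536903381, 0.027871668338775635), 0.08501552045345306)
86 [ 0.4269 -0.1597  0.0521]
81 [ 0.5238 -0.1542  0.0521]
t34.70 tcp [413.4  57.3 179.9] ydir deg 75.36 zax [ 2.6e-03  1.0e-04 -1.0e+00] F [0.63 0.22 0.07] w 59.9 ff 0.0 q [-0.71  0.04  0.55  1.89 -0.02  1.21  1.17]
```

```bash
python3 -c "from plant import ctrl
print(ctrl.sign_off())"
```

```text
the job is handed in; nothing more can be done
None
```

The job is handed in, with no verdict returned: the sound foot (farthest from the robot, 6.0 N at about 4.6 mm) is home in the empty pocket, the stage rests level within about 0.002 rad and 2 mm of centre, and the two soft feet are where they were (bystanders not re-measured).

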